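# Set pipe stubs on their flanges for tacking

### The job

Set up the three round pipe stubs for tack welding: stand each one on end on the flange whose bore matches its diameter, centred over that bore, and let go of it. Do the thickest pipe first, then the middle one, and the thinnest last; draw the thinnest straight up out of its light free-standing stand so that the stand stays upright in its place. Leave the square tube, the hexagonal bar and the angle iron standing where they are.

Things in the scene. Friction and masses are not known exactly. Their poses are not given: they have to be found in the camera images.
- pipe_thick: The thickest and shortest of the three round steel pipe stubs: 48.3 mm outside diameter, 70 mm long, about 250 g, standing upright on the bench. Origin: on its axis at half length (35 mm from either end); z along the axis. Both ends are alike. Belongs on flange_large.
- pipe_medium: The middle one of the three round steel pipe stubs: 33.7 mm outside diameter, 90 mm long, about 210 g, standing upright on the bench. Origin: on its axis at half length (45 mm from either end); z along the axis. Both ends are alike. Belongs on flange_medium.
- pipe_thin: The thinnest and longest of the three round steel pipe stubs: 21.3 mm outside diameter, 120 mm long, about 140 g, standing upright in the stand, its foot 6 mm above the bench, its upper 76 mm sticking out and its top 126 mm above the bench. Origin: on its axis at half length (60 mm from either end); z along the axis. Both ends are alike. Belongs on flange_small.
- flange_large: The largest bare-steel flat flange, a disc 150 mm across and 16 mm thick, lying fixed on the bench; its bore shows as a dark circle 48.3 mm across at its centre, with four small bolt holes round it. Origin: centre of the underside, on the bench; z up, the upper face is at z = 16 mm. It does not move.
- flange_medium: The middle-sized bare-steel flat flange, a disc 115 mm across and 16 mm thick, lying fixed on the bench; its bore shows as a dark circle 33.7 mm across at its centre, with four small bolt holes round it. Origin: centre of the underside, on the bench; z up, the upper face is at z = 16 mm. It does not move.
- flange_small: The smallest bare-steel flat flange, a disc 95 mm across and 16 mm thick, lying fixed on the bench; its bore shows as a dark circle 21.3 mm across at its centre, with four small bolt holes round it. Origin: centre of the underside, on the bench; z up, the upper face is at z = 16 mm. It does not move.
- stand: Light (60 g) loose black plastic stand: a round foot 80 mm across and 6 mm thick with an upright tube, 34 mm outside and 26 mm inside diameter, whose rim is 50 mm above the bench; pipe_thin stands loosely in it. Origin: centre of the underside; z up.
- square_tube: Stub of square steel tube, 40 x 40 mm and 80 mm high, loose, standing on end; stays where it is. Origin: centre of the underside; x and y square to its sides.
- hex_bar: Stub of solid hexagonal steel bar, 36 mm across flats and 60 mm high, loose, standing on end; stays where it is. Origin: centre of the underside.
- angle_iron: Stub of steel angle iron (L section), legs 50 mm, 5 mm thick, 70 mm high, loose, standing on end; stays where it is. Origin: on the underside, near the middle of the square that encloses the L; the legs lie along its -x and -y sides.
Mind the look-alikes: they are no part of the job. Leave any red look-alike of the pipe_thin alone.

How it is judged:
By the outcome, as a careful person would: the job done as asked, in the order asked, and still so for the second after the job is handed in, with the robot touching nothing.
It also fails if it takes over 112 s, if anything falls off the work surface, if the arm or the gripper's body presses on something with over 40 N, if the wrist force passes 120 N, or if a joint passes its speed limit or range.

### The arm

A 6-joint arm with a two-finger parallel gripper is mounted at the origin on the work surface. World frame = base frame: x ahead of the robot, y to its left, z up, the work surface at z = 0. Lengths are in m, angles in degrees, forces in N, time in s.
With the tool pointing down it reaches from about 0.375 to 0.825 m from the base axis. Payload 5.5 kg.
Tool frame: the origin (TCP) lies between the finger pads; the fingertips stand 17 mm ahead of it and the grasp point (between the pads) lies 2 mm behind it; z points along the fingers, y is the line along which they close (so a half turn about z gives the same grasp; the last joint's range is limited). The gripper opens to 85 mm and grips with 20 to 120 N. Pads are 22 mm wide; open, the fingers measure 114 mm over their backs; the gripper's body (76 mm by 85 mm) begins 54 mm behind the grasp point. The pads swing forward as they close: fully open they stand 13 mm farther back than shut.
Start: joints at [-63.713, 17.962, -2.699, 69.339, 0, 90], TCP at [0.266, -0.538, 0.248] pointing down, gripper open.
Joint ranges: [-152.73, 152.73], [-39.44, 99.34], [-58.76, 71.6], [-118.89, 123.64], [-81.53, 83.1], [-180, 180]. Speed limits (degrees/s): [136.94, 136.94, 172.46, 180, 180, 180].

### API

Orientations are given as a 3x3 rotation matrix whose columns are the frame's x, y, z axes.
In Python, from plant import ctrl gives the robot as it stands. The module is installed in compiled form; this text tells all that it offers.
- The arm moves only by the tool arm_command, never from a script. Its argument "motion" is a list that holds one entry, the list of rows, each a list of 7 numbers: the shift along the tool's x, y, z in units of 30 mm (1.0 is 30 mm), then the turn, a rotation vector about the tool's x, y, z in units of 6 degrees (1.0 is 6 degrees), then the finger opening in mm, from 0 to 85.4. A call has 1 to 12 rows; each row shifts and turns the commanded pose from where the row before left it, along the tool's axes as they then stand; what a row does not reach is not made up. A row lasts 1/12 s, in which the tool goes at most 41.7 mm and 7.16 degrees, less where a joint would pass 70% of its speed; a pose out of reach is approached as far as the arm can. A call is refused whole if a number of a shift passes 1 or a number of a turn 1, either way. A call with a gripper value outside its range is refused whole. The fingers move at their own pace and stop on an object; the grip force is fixed at half the most. Time passes only in rows, so rows that do not move let the fingers close. It gives the time, the measured TCP pose, the force, the opening and the grip force at its end, in the units of the state.
- ctrl.get_state(): the state, without advancing time (a new reading comes with each control period).
- ctrl.camera(name): name is "scene" or "side" or "wrist"; returns the picture (480x640x3 uint8, red, green, blue); there is no depth.
- ctrl.camera_params(name): a dict with "camera_matrix" (3x3 intrinsics, pixels), "D" ([k1, k2, p1, p2, k3] as OpenCV has them; the pictures are not rectified), "T" (4x4, takes a point from camera to world coordinates). Camera axes: x right, y up, looking along -z (the intrinsics and any distortion apply to the point x, -y, -z); pixel columns grow to the right and rows downward; lengths in m; the calibration is good to about 2 mm. A picture is of the moment at which its call begins: read the wrist's pose just before it. camera_params takes no time and is no camera call; for the wrist camera it gives the pose at the moment of the call.
- ctrl.finish_job(): hands the job in; it is judged then, once.
The state is a dict: "time": time; "q": joint angles; "joint_velocities": joint speeds; "tau": joint torques, N m; "tool_pos": TCP position; "eef_rot": TCP orientation; "force": force on the tool from outside, world axes, zero at the start; "ft_torque": the same for the moment, N m; "opening": opening from 0.0 (shut) to 1.0 (fully open); "grip_force": force on a finger pad.
Only numpy, scipy, OpenCV 4.12 (cv2) and the standard library are available. Lean on these libraries where they do the work, as an engineer would, in place of code of your own. Each camera call takes 0.05 s, during which the arm holds its last target. There are 200 camera calls.

## Working session

There is one attempt and no reset: what is moved stays moved. The work goes in short steps, Python scripts to look and compute and a tool call to move; the robot and the scene stay as the last step left them, time stands still between calls to the robot, and variables do not carry over. Pictures are saved under pics/ and viewed, at most 14 in all, crops included, and the job is handed in when it is done.

Besides the shell and the picture viewer there is one more tool, called after "Request:" by a JSON object that holds its "name" and its "arguments", one argument or row to a line. arm_command: Moves the arm, as the interface text tells. Its arguments: {"type":"object","properties":{"motion":{"type":"array"}},"required":["motion"]}

```bash
mkdir -p pics; cat > h.py <<'E'
import numpy as np, cv2
from plant import ctrl
def snap(cam,name):
    P=ctrl.camera_params(cam); im=ctrl.camera(cam)
    cv2.imwrite(f'pics/{name}.png',im[:,:,::-1]); np.savez(f'pics/{name}.npz',K=P['camera_matrix'],D=P['D'],T=P['T']); return im
def px2w(name,u,v,z):
    P=np.load(f'pics/{name}.npz'); n=cv2.undistortPoints(np.array([[[u,v]]],float),P['K'],P['D'])[0,0]
    T=P['T']; d=T[:3,:3]@np.array([n[0],-n[1],-1]); o=T[:3,3]; return o+d*(z-o[2])/d[2]
def w2px(name,p):
    P=np.load(f'pics/{name}.npz'); T=P['T']; c=T[:3,:3].T@(np.array(p,float)-T[:3,3])
    return cv2.projectPoints(np.array([[c[0],-c[1],-c[2]]]),np.zeros(3),np.zeros(3),P['K'],P['D'])[0][0,0]
def crop(name,u0,v0,u1,v1,s,out):
    im=cv2.imread(f'pics/{name}.png')[v0:v1,u0:u1]; cv2.imwrite(f'pics/{out}.png',cv2.resize(im,None,fx=s,fy=s,interpolation=cv2.INTER_CUBIC))
E
python3 - <<'E'
from h import *
for c in('scene','side','wrist'):
    snap(c,c+'0'); T=ctrl.camera_params(c)['T']; print(c,T.round(3).tolist(),ctrl.camera_params(c)['camera_matrix'].round(1).tolist())
s=ctrl.get_state(); print(s['time'],s['tool_pos'],s['eef_rot'],s['opening'])
E
```

```text
scene [[0.759, -0.514, 0.4, 0.935], [0.651, 0.584, -0.484, -0.539], [0.015, 0.628, 0.778, 0.948], [0.0, 0.0, 0.0, 1.0]] [[568.8, 0.0, 322.5], [0.0, 568.8, 248.1], [0.0, 0.0, 1.0]]
side [[-0.942, 0.223, -0.25, 0.247], [-0.335, -0.602, 0.725, 0.802], [0.011, 0.767, 0.642, 0.773], [0.0, 0.0, 0.0, 1.0]] [[465.1, 0.0, 309.7], [0.0, 465.1, 237.7], [0.0, 0.0, 1.0]]
wrist [[0.442, 0.863, 0.243, 0.328], [-0.897, 0.426, 0.119, -0.507], [-0.001, -0.271, 0.963, 0.373], [0.0, 0.0, 0.0, 1.0]] [[410.9, 0.0, 326.9], [0.0, 410.9, 232.8], [0.0, 0.0, 1.0]]
0.15 [ 0.2655588  -0.5375971   0.24764237] [[ 8.96590731e-01  4.42859739e-01 -5.59182360e-04]
 [ 4.42860092e-01 -8.96590013e-01  1.13461947e-03]
 [ 1.11996249e-06 -1.26492885e-03 -9.99999200e-01]] 0.9978497969027652
```

View pics/scene0.png

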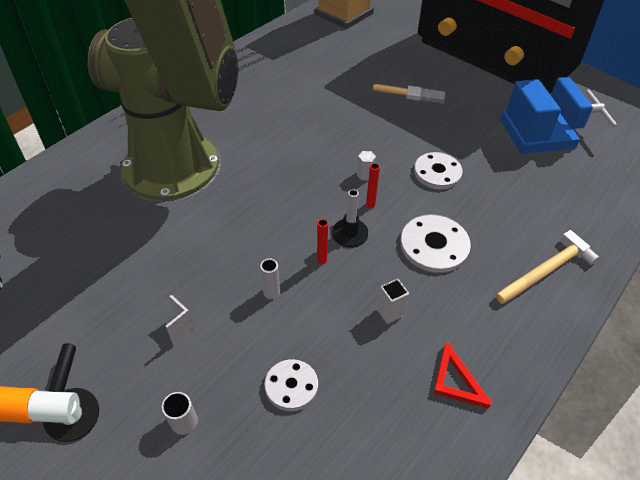

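View pics/side0.png

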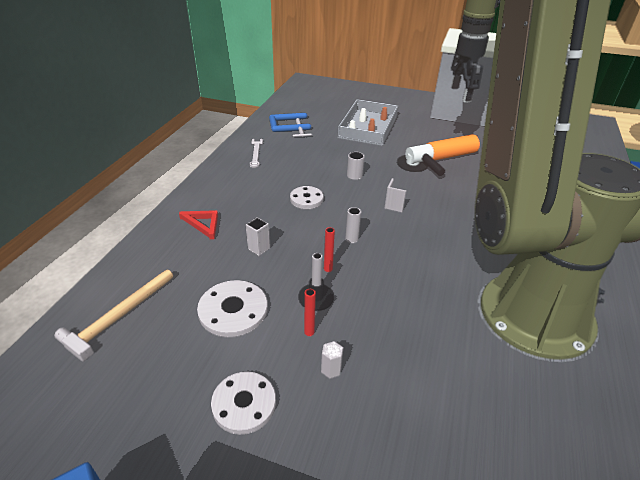

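The scene view shows:
- **Thick pipe:** top at (176,400).
- **Medium pipe:** top at (269,265).
- **Thin grey pipe:** in its black stand, top at (353,193), with two red look-alikes beside it at (373,168) and (322,222).
- **Flanges:** large bore at (436,240); the other two bores at (438,168) and (291,383).
- **Others:** square tube, hex bar and angle iron at (393,300), (366,165) and (178,320).

I'll turn these into positions and check them against the side view.

```bash
python3 - <<'E'
from h import *
L={'thick':((176,400),(356,155.5),.07),'med':((269,265),(353.5,211),.09),'thin':((353,193),(317,256),.126),'red1':((375,166),(310,293),.12),'red2':((322.5,222),(330,230),.12),
'fl':((436,240.5),(232.5,305),.016),'fA':((438.5,168),(243.5,399),.016),'fB':((291.5,383),(306.5,195),.016),'sq':((395,288),(257,224),.08),'hex':((367,156),(332,347),.06),'angle':((178,310),(396,190),.07)}
for k,(a,b,z) in L.items():
    A=px2w('scene0',*a,z);B=px2w('side0',*b,z);m=(A+B)/2;print(k,A.round(4)[:2],B.round(4)[:2],'mean',m.round(4)[:2],'r',np.hypot(*m[:2]).round(3))
# flange diameters from left/right edges in the scene view (z=.016)
for k,a,b in(('fl',(401,240),(470,242)),('fA',(414.5,168),(462.5,169)),('fB',(265,383),(318.5,382))):
    print(k,np.linalg.norm(px2w('scene0',*a,.016)-px2w('scene0',*b,.016)).round(4))
crop('scene0',290,130,490,280,4,'c1')
E
```

```text
thick [ 0.5124 -0.397 ] [ 0.5185 -0.4006] mean [ 0.5155 -0.3988] r 0.652
med [ 0.4453 -0.104 ] [ 0.4456 -0.1031] mean [ 0.4455 -0.1035] r 0.457
thin [0.4662 0.1207] [0.4644 0.1218] mean [0.4653 0.1213] r 0.481
red1 [0.4477 0.2196] [0.4449 0.2198] mean [0.4463 0.2197] r 0.497
red2 [0.4676 0.0248] [0.4671 0.0237] mean [0.4674 0.0242] r 0.468
fl [0.6258 0.2168] [0.6215 0.2179] mean [0.6237 0.2174] r 0.66
fA [0.5049 0.4122] [0.5017 0.4115] mean [0.5033 0.4118] r 0.65
fB [ 0.6156 -0.2299] [ 0.6131 -0.2281] mean [ 0.6144 -0.229 ] r 0.656
sq [0.6531 0.017 ] [0.652  0.0152] mean [0.6526 0.0161] r 0.653
hex [0.3778 0.2893] [0.3787 0.2816] mean [0.3783 0.2854] r 0.474
angle [ 0.3805 -0.2786] [ 0.3693 -0.261 ] mean [ 0.3749 -0.2698] r 0.462
fl 0.1494
fA 0.1168
fB 0.095
```

View pics/c1.png

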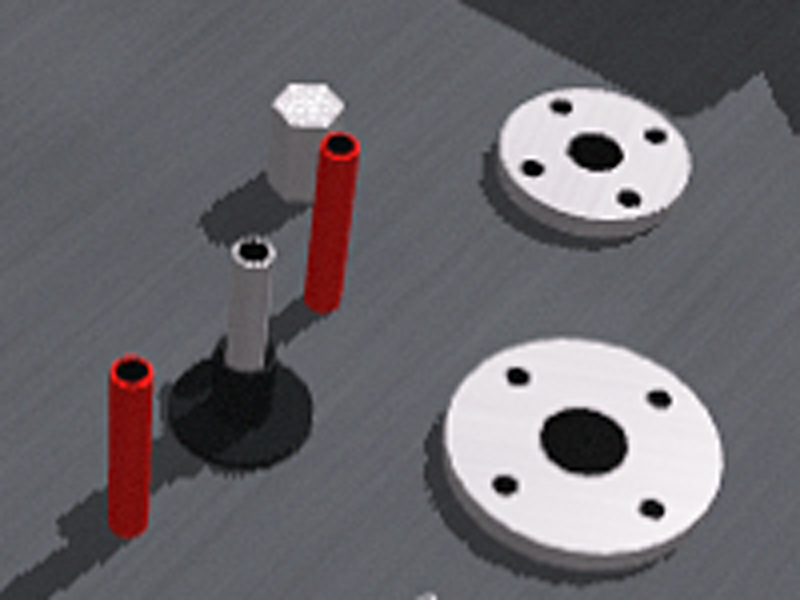

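The crop shows the grey pipe in the black stand, with its top at about crop (253,252), full (353,193). The red look-alikes are on either side at crop (340,145) and (131,372), so I'll leave those alone. The measured diameters make flange A (0.503,0.412), at 117 mm, the medium one and flange B (0.614,-0.229), at 95 mm, the small one. First I'll turn the tool so its y axis lies along world x, then move above the thick pipe.

Request:
{"name": "arm_command", "arguments": {
  "motion": [
    [[0,0,0,0,0,-1,85],[0,0,0,0,0,-1,85],[0,0,0,0,0,-1,85],[0,0,0,0,0,-1,85],[0,0,0,0,0,-1,85],[0,0,0,0,0,-1,85],[0,0,0,0,0,-1,85],[0,0,0,0,0,-1,85],[0,0,0,0,0,-1,85],[0,0,0,0,0,-1,85],[0,0,0,0,0,-0.62,85]]
  ]
}}

```text
time: 1.07
tool_pos: [0.2656, -0.5377, 0.2479]
eef_rot: [[-0.005, 1.0, -0.0], [1.0, 0.005, 0.001], [0.001, -0.0, -1.0]]
force: [-0.0, 0.1, -0.3]
opening: 1.0
grip_force: 0.0
```

Request:
{"name": "arm_command", "arguments": {
  "motion": [
    [[0.51,0.92,0,0,0,0,85],[0.51,0.92,0,0,0,0,85],[0.51,0.92,0,0,0,0,85],[0.51,0.92,0,0,0,0,85],[0.51,0.92,0,0,0,0,85],[0.51,0.92,0,0,0,0,85],[0.51,0.92,0,0,0,0,85],[0.51,0.92,0,0,0,0,85],[0.51,0.92,0,0,0,0,85],[0,0,0,0,0,0,85],[0,0,0,0,0,0,85]]
  ]
}}

```text
time: 1.98
tool_pos: [0.5152, -0.399, 0.2476]
eef_rot: [[-0.003, 1.0, -0.001], [1.0, 0.003, 0.0], [0.0, -0.001, -1.0]]
force: [-0.8, 0.2, -1.0]
opening: 0.996
grip_force: 0.0
```

```bash
python3 - <<'E'
from h import *
s=ctrl.get_state(); print(s['time'],s['tool_pos'].round(4),s['eef_rot'].round(4).tolist())
snap('wrist','w1')
E
```

```text
1.9833 [ 0.5152 -0.399   0.2476] [[-0.0031, 1.0, -0.0009], [1.0, 0.0031, 0.0005], [0.0005, -0.0009, -1.0]]
```

View pics/w1.png

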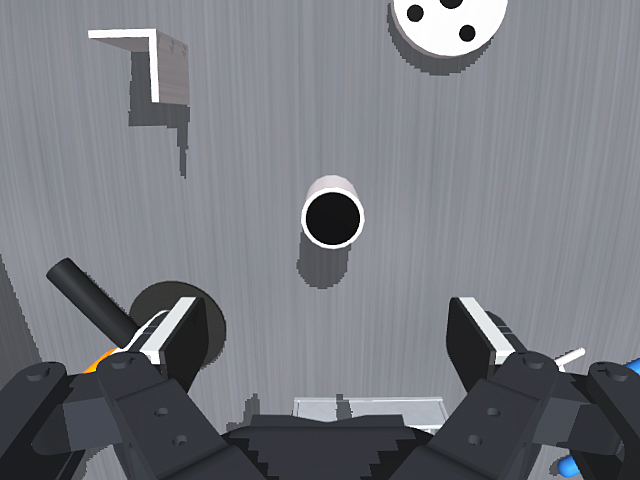

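The wrist view shows the thick pipe's top ring centred at about (333,218). The grinder disc's right edge is at (226,330), below and to the left.

```bash
python3 - <<'E'
from h import *
im=cv2.imread('pics/w1.png')
g=(im.min(2)>200).astype('uint8'); n,l,s,c=cv2.connectedComponentsWithStats(g)
for i in range(1,n):
    if s[i,4]>150 and s[i,1]>120 and s[i,1]<260: 
        (e,ax,an)=cv2.fitEllipse(max(cv2.findContours((l==i).astype('uint8'),0,1)[0],key=len)); print(s[i],e,ax,px2w('w1',*e,.07))
print(px2w('w1',333,218,.07),px2w('w1',226,330,.01),px2w('w1',302,218,.07)[:1]-px2w('w1',364,218,.07)[:1])
E
```

```text
[ 301  175   64   74 1156] (332.2953186035156, 213.3521728515625) (60.61610412597656, 71.6916275024414) [ 0.52005466 -0.39960009  0.07      ]
[ 0.52061169 -0.40321831  0.07      ] [ 0.41584317 -0.53260246  0.01      ] [-0.04710756]
```

Request:
{"name": "arm_command", "arguments": {
  "motion": [
    [[-0.1,0.13,0.8,0,0,0,85],[0,0,1,0,0,0,85],[0,0,1,0,0,0,85],[0,0,1,0,0,0,85],[0,0,1,0,0,0,85],[0,0,1,0,0,0,85],[0,0,0.7,0,0,0,85],[0,0,0.3,0,0,0,85],[0,0,0,0,0,0,85]]
  ]
}}

```text
time: 2.78
tool_pos: [0.5153, -0.4027, 0.0418]
eef_rot: [[0.001, 1.0, -0.004], [1.0, -0.001, 0.003], [0.003, -0.004, -1.0]]
force: [-0.2, -0.1, 0.1]
opening: 1.0
grip_force: 0.0
```

```bash
python3 - <<'E'
from h import *
s=ctrl.get_state(); print(s['time'],s['tool_pos'].round(4),s['force'])
snap('wrist','w2')
E
```

```text
2.7833 [ 0.5153 -0.4027  0.0418] [-0.1737557  -0.133364    0.10470484]
```

View pics/w2.png

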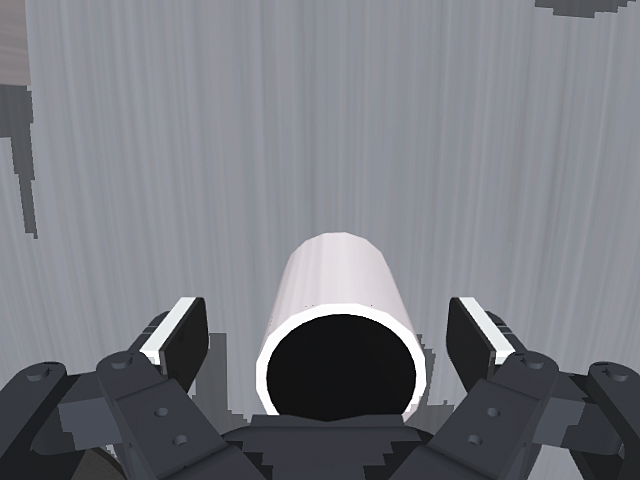

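The pipe sits between the pads at columns 257–425 (centre 341), and the pads' centre is about 327. It's therefore roughly 4 mm towards +x. I'll work out its y from the ring's far edge at (341,304).

```bash
python3 - <<'E'
from h import *
print(px2w('w2',341,304,.07),px2w('w2',341,304,.07)[1]-.02415, px2w('w2',257,370,.07),px2w('w2',425,370,.07))
E
```

```text
[ 0.51982034 -0.38006591  0.07      ] -0.40421590594979656 [ 0.49677265 -0.40019864  0.07      ] [ 0.54329247 -0.40031309  0.07      ]
```

Request:
{"name": "arm_command", "arguments": {
  "motion": [
    [[-0.05,0.14,0,0,0,0,85],[0,0,0,0,0,0,85],[0,0,0,0,0,0,40],[0,0,0,0,0,0,40],[0,0,0,0,0,0,40],[0,0,0,0,0,0,40],[0,0,0,0,0,0,40],[0,0,0,0,0,0,40]]
  ]
}}

```text
time: 3.5
tool_pos: [0.5224, -0.4051, 0.0453]
eef_rot: [[-0.0, 1.0, 0.001], [1.0, 0.0, -0.001], [-0.001, 0.001, -1.0]]
force: [-2.4, 0.2, 5.1]
opening: 0.553
grip_force: 61.7
```

Request:
{"name": "arm_command", "arguments": {
  "motion": [
    [[0,0,-0.5,0,0,0,40],[0,0,-1,0,0,0,40],[0,0,-1,0,0,0,40],[0,0,-1,0,0,0,40],[0,0,-1,0,0,0,40],[0,0,-1,0,0,0,40],[0.5,0,-0.5,0,0,0,40],[1,0.2,0,0,0,0,40],[1,0.2,0,0,0,0,40],[1,0.2,0,0,0,0,40],[1,0.2,0,0,0,0,40],[1,0.2,0,0,0,0,40]]
  ]
}}

```text
time: 4.5
tool_pos: [0.5515, -0.2373, 0.2234]
eef_rot: [[-0.0, 1.0, -0.001], [1.0, 0.0, 0.001], [0.001, -0.001, -1.0]]
force: [0.7, -0.1, -3.0]
opening: 0.553
grip_force: 62.2
```

Request:
{"name": "arm_command", "arguments": {
  "motion": [
    [[1,0.2,0,0,0,0,40],[1,0.2,0,0,0,0,40],[1,0.2,0,0,0,0,40],[1,0.2,0,0,0,0,40],[1,0.2,0,0,0,0,40],[1,0.2,0,0,0,0,40],[1,0.2,0,0,0,0,40],[1,0.2,0,0,0,0,40],[1,0.2,0,0,0,0,40],[0.5,0.2,0,0,0,0,40],[0,0,0,0,0,0,40],[0,0,0,0,0,0,40]]
  ]
}}

```text
time: 5.5
tool_pos: [0.6116, 0.0462, 0.2235]
eef_rot: [[-0.002, 1.0, -0.001], [1.0, 0.002, -0.001], [-0.001, -0.001, -1.0]]
force: [-0.7, 0.4, -2.6]
opening: 0.552
grip_force: 62.3
```

```bash
python3 - <<'E'
from h import *
s=ctrl.get_state(); print(s['time'],s['tool_pos'].round(4),s['eef_rot'].round(4)[:,2],s['force'],s['opening'],s['grip_force'])
snap('wrist','w3')
E
```

```text
5.5 [0.6116 0.0462 0.2235] [-1.4e-03 -6.0e-04 -1.0e+00] [-0.71305612  0.37779087 -2.55628164] 0.5521091276726443 62.28286027908325
```

View pics/w3.png

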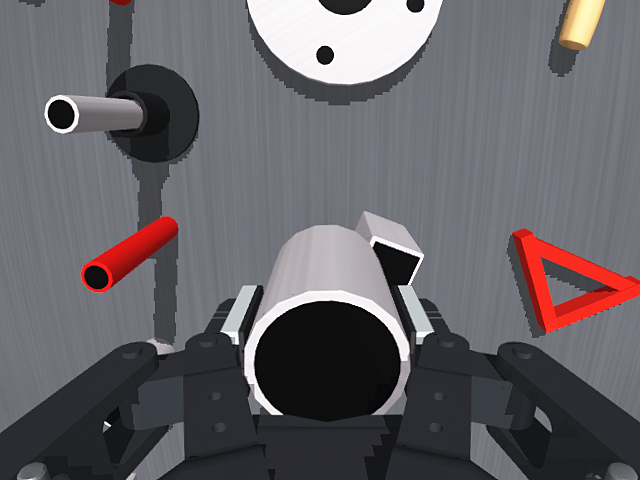

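The pipe is held upright, its ring spanning columns 245–409 with the far edge at (326,291). The flange's bore is cut off at the top, around (345,0), so I'll go 75 mm further and measure it.

Request:
{"name": "arm_command", "arguments": {
  "motion": [
    [[0.5,0,0,0,0,0,40],[1,0,0,0,0,0,40],[0.7,0,0,0,0,0,40],[0.3,0,0,0,0,0,40],[0,0,0,0,0,0,40],[0,0,0,0,0,0,40],[0,0,0,0,0,0,40]]
  ]
}}

```text
time: 6.13
tool_pos: [0.612, 0.119, 0.2242]
eef_rot: [[0.001, 1.0, -0.0], [1.0, -0.001, -0.001], [-0.001, -0.0, -1.0]]
force: [-0.3, -0.6, -2.3]
opening: 0.554
grip_force: 62.3
```

```bash
cat >> h.py <<'E'
def bores(name,z=.016,lo=150,thr=60):
    im=cv2.imread(f'pics/{name}.png').max(2); cs,h=cv2.findContours((im<thr).astype('uint8'),cv2.RETR_LIST,1)
    for c in cs:
        if cv2.contourArea(c)>lo and len(c)>20 and c[:,0,1].max()<330:
            e,ax,_=cv2.fitEllipse(c)
            if ax[1]/ax[0]<1.5: print('ell',np.round(e,1),np.round(ax,1),'w',px2w(name,*e,z).round(4))
E
python3 - <<'E'
from h import *
s=ctrl.get_state(); print(s['time'],s['tool_pos'].round(4),s['eef_rot'].round(4)[:,2])
snap('wrist','w4'); bores('w4')
y=px2w('w3',326,291,.2235+.07-.0453)[1]-.02415; print('pipe y in w3',y)
E
```

```text
6.1333 [0.612  0.119  0.2242] [-3.e-04 -8.e-04 -1.e+00]
ell [ 78.9 241.8] [21.8 26. ] w [0.3942 0.0863 0.016 ]
ell [161.4 198.4] [80.9 94.5] w [0.4743 0.1244 0.016 ]
ell [323.5 150.6] [15.3 15.6] w [0.6102 0.1627 0.016 ]
ell [409.9 101.7] [15.9 16.4] w [0.6782 0.201  0.016 ]
ell [31.5 72.3] [23.8 28. ] w [0.3731 0.2301 0.016 ]
ell [273.3  62.3] [16.1 17.6] w [0.5719 0.2303 0.016 ]
ell [342.1  81.3] [60.1 62.7] w [0.6248 0.216  0.016 ]
ell [362.3   9.1] [16.5 17.9] w [0.6397 0.2688 0.016 ]
pipe y in w3 0.04691924942790365
```

View pics/w4.png

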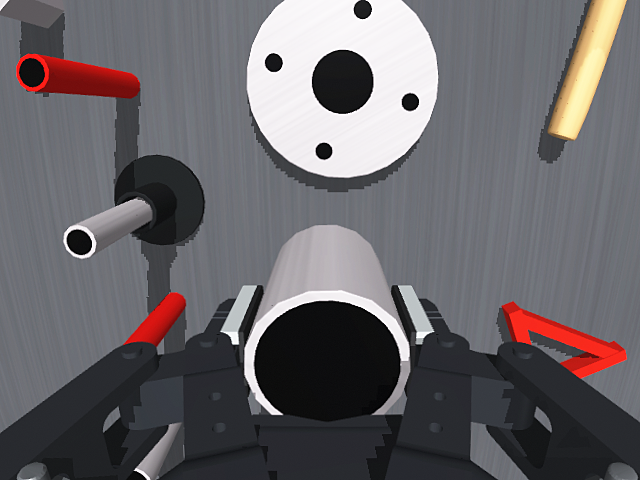

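The bore fit at (342,81) gives (0.6248,0.2160), which agrees with the mean of the bolt holes and with the scene estimate. I'll move over it and start down.

Request:
{"name": "arm_command", "arguments": {
  "motion": [
    [[0.5,0.1,0,0,0,0,40],[1,0.12,0,0,0,0,40],[1,0.1,0,0,0,0,40],[0.5,0.1,0,0,0,0,40],[0.2,0,0,0,0,0,40],[0,0,0.6,0,0,0,40],[0,0,1,0,0,0,40],[0,0,1,0,0,0,40],[0,0,1,0,0,0,40],[0,0,0.6,0,0,0,40],[0,0,0,0,0,0,40],[0,0,0,0,0,0,40]]
  ]
}}

```text
time: 7.18
tool_pos: [0.6239, 0.2153, 0.0975]
eef_rot: [[0.001, 1.0, -0.003], [1.0, -0.001, -0.001], [-0.001, -0.003, -1.0]]
force: [0.0, -0.6, -2.2]
opening: 0.552
grip_force: 62.4
```

Request:
{"name": "arm_command", "arguments": {
  "motion": [
    [[0,0,0.3,0,0,0,40],[0,0,0.3,0,0,0,40],[0,0,0.3,0,0,0,40],[0,0,0,0,0,0,40],[0,0,0,0,0,0,40],[0,0,0,0,0,0,40],[0,0,0,0,0,0,40]]
  ]
}}

```text
time: 7.77
tool_pos: [0.6251, 0.2165, 0.0718]
eef_rot: [[-0.0, 1.0, 0.001], [1.0, 0.0, 0.0], [0.0, 0.001, -1.0]]
force: [-0.1, 0.3, -2.1]
opening: 0.553
grip_force: 62.4
```

Request:
{"name": "arm_command", "arguments": {
  "motion": [
    [[-0.04,0,0.15,0,0,0,40],[0,0,0.15,0,0,0,40],[0,0,0,0,0,0,40],[0,0,0,0,0,0,40],[0,0,0,0,0,0,40],[0,0,0,0,0,0,40]]
  ]
}}

```text
time: 8.27
tool_pos: [0.6246, 0.2151, 0.0622]
eef_rot: [[-0.0, 1.0, -0.0], [1.0, 0.0, -0.0], [-0.0, -0.0, -1.0]]
force: [-0.5, -0.1, -3.6]
opening: 0.552
grip_force: 62.3
```

```bash
python3 - <<'E'
from h import *
s=ctrl.get_state(); print(s['time'],s['tool_pos'].round(4),s['force'])
snap('side','s5');snap('wrist','w5')
crop('side0',180,260,290,340,4,'x'); a=cv2.imread('pics/w5.png')[:,:][::1]
crop('side0',0,0,2,2,1,'x'); b=cv2.resize(cv2.imread('pics/s5.png')[230:350,170:300],None,fx=4,fy=4,interpolation=cv2.INTER_CUBIC)
cv2.imwrite('pics/c5.png',np.hstack([cv2.resize(a[180:420,200:440],(280,480)) , b]))
E
```

```text
8.2667 [0.6246 0.2151 0.0622] [-0.47255977 -0.0584488  -3.56146641]
```

View pics/c5.png

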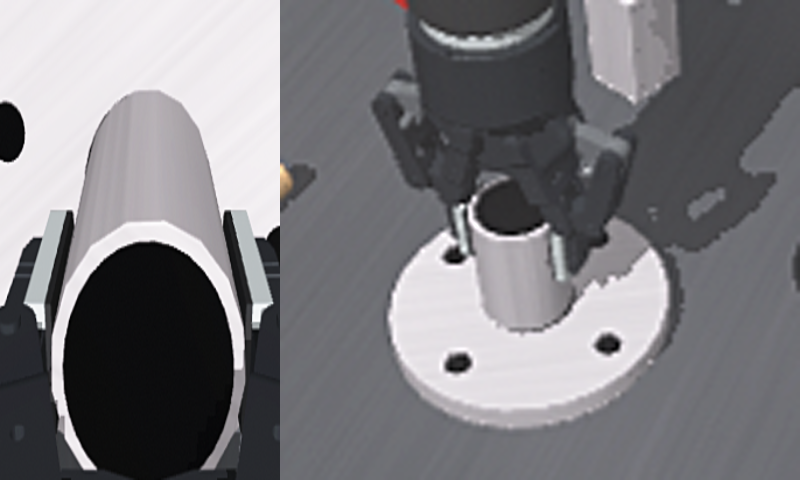

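The side view shows the pipe upright on the flange, midway between the bolt holes. The wrist crop shows a dark sliver of bore at the pipe's left foot, around crop (92,150). I'll enlarge that.

```bash
python3 - <<'E'
from h import *
crop('w5',255,210,405,310,5,'c6')
E
```

```text
(no output)
```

View pics/c6.png

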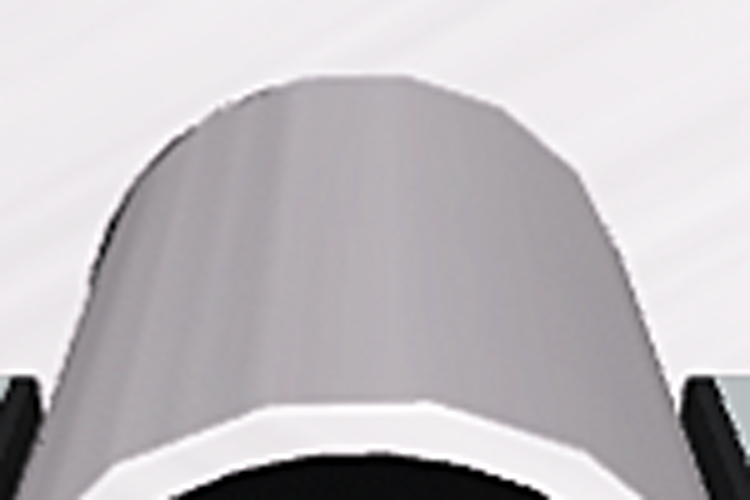

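The sliver is about 2 px, under 1 mm, so the pipe is centred well enough. I'll lower the last millimetre and release.

Request:
{"name": "arm_command", "arguments": {
  "motion": [
    [[0,-0.02,0.03,0,0,0,40],[0,0,0.02,0,0,0,40],[0,0,0,0,0,0,40],[0,0,0,0,0,0,40],[0,0,0,0,0,0,40],[0,0,0,0,0,0,40]]
  ]
}}

```text
time: 8.87
tool_pos: [0.6242, 0.2152, 0.0614]
eef_rot: [[-0.0, 1.0, 0.0], [1.0, 0.0, 0.0], [0.0, 0.0, -1.0]]
force: [-2.8, -0.4, 6.1]
opening: 0.551
grip_force: 62.6
```

Contact at z = 0.0614, as expected. I'll release and lift.

Request:
{"name": "arm_command", "arguments": {
  "motion": [
    [[0,0,0,0,0,0,55],[0,0,0,0,0,0,60],[0,0,0,0,0,0,85],[0,0,0,0,0,0,85],[0,0,0,0,0,0,85],[0,0,-0.3,0,0,0,85],[0,0,-0.7,0,0,0,85],[0,0,-1,0,0,0,85],[0,0,-1,0,0,0,85],[0,0,-1,0,0,0,85],[0,0,-1,0,0,0,85],[0,0,-1,0,0,0,85]]
  ]
}}

```text
time: 9.87
tool_pos: [0.624, 0.215, 0.2432]
eef_rot: [[-0.0, 1.0, 0.001], [1.0, 0.0, 0.0], [0.0, 0.001, -1.0]]
force: [0.8, 0.8, -0.4]
opening: 0.996
grip_force: 0.0
```

Request:
{"name": "arm_command", "arguments": {
  "motion": [
    [[-0.6,-0.55,0,0,0,0,85],[-1,-0.54,0,0,0,0,85],[-1,-0.54,0,0,0,0,85],[-1,-0.54,0,0,0,0,85],[-1,-0.54,0,0,0,0,85],[-1,-0.54,0,0,0,0,85],[-1,-0.54,0,0,0,0,85],[-1,-0.54,0,0,0,0,85],[-1,-0.54,0,0,0,0,85],[-1,-0.54,0,0,0,0,85],[-0.7,-0.54,0,0,0,0,85],[-0.3,0,0,0,0,0,85]]
  ]
}}

```text
time: 10.87
tool_pos: [0.4429, -0.105, 0.2416]
eef_rot: [[0.003, 1.0, -0.001], [1.0, -0.003, -0.001], [-0.001, -0.001, -1.0]]
force: [-1.4, -0.0, 0.2]
opening: 0.995
grip_force: 0.0
```

Request:
{"name": "arm_command", "arguments": {
  "motion": [
    [[0,0,0.5,0,0,0,85],[0,0,0.5,0,0,0,85],[0,0,0,0,0,0,85],[0,0,0,0,0,0,85],[0,0,0,0,0,0,85],[0,0,0,0,0,0,85]]
  ]
}}

```text
time: 11.37
tool_pos: [0.4464, -0.1028, 0.2118]
eef_rot: [[-0.001, 1.0, 0.001], [1.0, 0.001, -0.0], [-0.0, 0.001, -1.0]]
force: [1.1, 0.0, 0.4]
opening: 0.994
grip_force: 0.0
```

```bash
python3 - <<'E'
from h import *
s=ctrl.get_state(); print(s['time'],s['tool_pos'].round(4),s['eef_rot'].round(4)[:,2])
snap('wrist','w7'); bores('w7',.09)
E
```

```text
11.3667 [ 0.4464 -0.1028  0.2118] [ 1.4e-03 -3.0e-04 -1.0e+00]
ell [324.8 236.8] [39.7 41.1] w [ 0.4461 -0.1057  0.09  ]
```

View pics/w7.png

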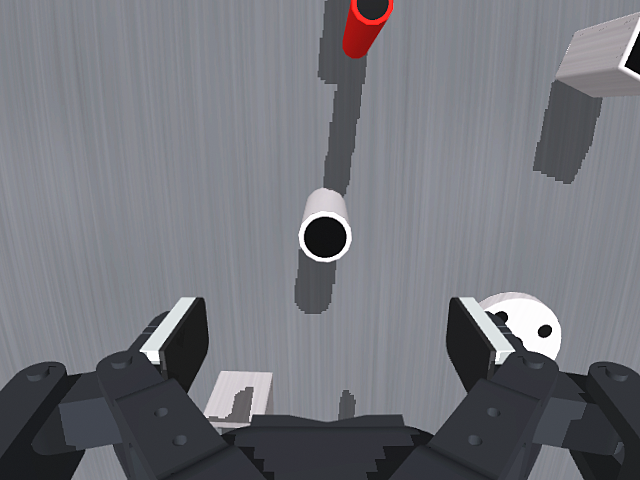

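The wrist view shows the medium pipe's ring at (325,237), giving (0.446,-0.106) and matching the scene estimate. I'll go down and grip it.

Request:
{"name": "arm_command", "arguments": {
  "motion": [
    [[-0.1,0,0.5,0,0,0,85],[0,0,1,0,0,0,85],[0,0,1,0,0,0,85],[0,0,1,0,0,0,85],[0,0,1,0,0,0,85],[0,0,0.4,0,0,0,85],[0,0,0,0,0,0,60],[0,0,0,0,0,0,60],[0,0,0,0,0,0,60],[0,0,0,0,0,0,60]]
  ]
}}

```text
time: 12.25
tool_pos: [0.4472, -0.1062, 0.0654]
eef_rot: [[-0.0, 1.0, 0.003], [1.0, 0.0, -0.001], [-0.001, 0.003, -1.0]]
force: [0.2, 0.9, -0.0]
opening: 0.705
grip_force: 0.0
```

Request:
{"name": "arm_command", "arguments": {
  "motion": [
    [[0,0,0,0,0,0,28],[0,0,0,0,0,0,28],[0,0,0,0,0,0,28],[0,0,0,0,0,0,28],[0,0,0,0,0,0,28],[0,0,0,0,0,0,28]]
  ]
}}

```text
time: 12.75
tool_pos: [0.4464, -0.1062, 0.0648]
eef_rot: [[-0.0, 1.0, 0.002], [1.0, 0.0, -0.0], [-0.0, 0.002, -1.0]]
force: [-1.1, 0.4, 6.9]
opening: 0.384
grip_force: 58.7
```

Request:
{"name": "arm_command", "arguments": {
  "motion": [
    [[0,0,-0.5,0,0,0,28],[0,0,-1,0,0,0,28],[0,0,-1,0,0,0,28],[0,0,-1,0,0,0,28],[0,0,-1,0,0,0,28],[0,0,-1,0,0,0,28],[0.4,0.1,0,0,0,0,28],[1,0.15,0,0,0,0,28],[1,0.15,0,0,0,0,28],[1,0.15,0,0,0,0,28],[1,0.15,0,0,0,0,28],[1,0.15,0,0,0,0,28]]
  ]
}}

```text
time: 13.75
tool_pos: [0.4708, 0.0574, 0.2289]
eef_rot: [[0.0, 1.0, 0.0], [1.0, -0.0, -0.0], [-0.0, 0.0, -1.0]]
force: [0.1, -0.5, -2.0]
opening: 0.381
grip_force: 59.8
```

Request:
{"name": "arm_command", "arguments": {
  "motion": [
    [[1,0.15,0,0,0,0,28],[1,0.15,0,0,0,0,28],[1,0.15,0,0,0,0,28],[1,0.15,0,0,0,0,28],[1,0.15,0,0,0,0,28],[1,0.15,0,0,0,0,28],[1,0.15,0,0,0,0,28],[0.5,0,0,0,0,0,28],[0,0,0,0,0,0,28],[0,0,0,0,0,0,28],[0,0,0,0,0,0,28],[0,0,0,0,0,0,28]]
  ]
}}

```text
time: 14.75
tool_pos: [0.5024, 0.2797, 0.2288]
eef_rot: [[0.001, 1.0, -0.0], [1.0, -0.001, -0.001], [-0.001, -0.0, -1.0]]
force: [-0.6, -1.1, -2.2]
opening: 0.382
grip_force: 59.9
```

```bash
python3 - <<'E'
from h import *
s=ctrl.get_state(); print(s['time'],s['tool_pos'].round(4),s['eef_rot'].round(4)[:,2],s['grip_force'])
snap('wrist','w8'); bores('w8')
E
```

```text
14.75 [0.5024 0.2797 0.2288] [-3.e-04 -7.e-04 -1.e+00] 59.89438354969025
ell [485.8 215.8] [13.3 14.6] w [0.6397 0.2685 0.016 ]
ell [302.6  86.4] [15.7 16.1] w [0.4843 0.3734 0.016 ]
ell [376.4  63.4] [15.7 16.9] w [0.542  0.3907 0.016 ]
ell [328.2  36. ] [41.9 43.8] w [0.5045 0.4109 0.016 ]
ell [279.    9.1] [16.3 17.2] w [0.467  0.4309 0.016 ]
```

View pics/w8.png

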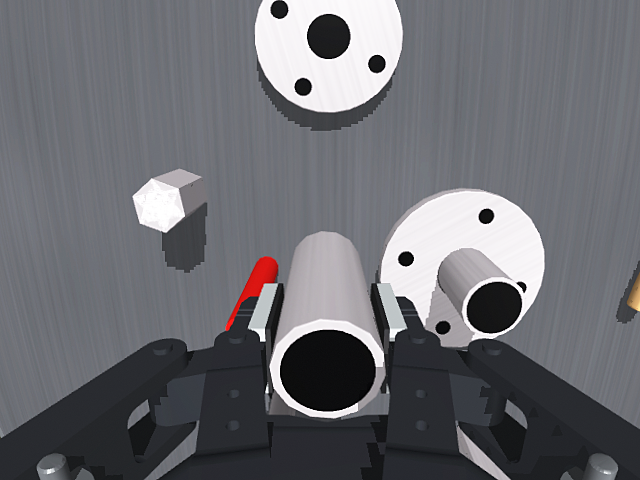

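The pipe is held upright and the medium bore at (328,36) gives (0.5045,0.4109), which the bolt holes confirm. Behind it, the thick pipe is standing on the large flange at (493,307).

Request:
{"name": "arm_command", "arguments": {
  "motion": [
    [[0.5,0.06,0,0,0,0,28],[1,0,0,0,0,0,28],[1,0,0,0,0,0,28],[1,0,0,0,0,0,28],[0.6,0,0,0,0,0,28],[0.25,0,0.3,0,0,0,28],[0,0,1,0,0,0,28],[0,0,1,0,0,0,28],[0,0,1,0,0,0,28],[0,0,0.7,0,0,0,28],[0,0,0.4,0,0,0,28],[0,0,0.2,0,0,0,28]]
  ]
}}

```text
time: 15.8
tool_pos: [0.5033, 0.4099, 0.0883]
eef_rot: [[0.001, 1.0, -0.003], [1.0, -0.001, -0.003], [-0.003, -0.003, -1.0]]
force: [0.6, 0.1, -1.7]
opening: 0.378
grip_force: 59.9
```

Request:
{"name": "arm_command", "arguments": {
  "motion": [
    [[0,0,0,0,0,0,28],[0,0,0,0,0,0,28],[0,0,0,0,0,0,28],[0,0,0,0,0,0,28],[0,0,0,0,0,0,28]]
  ]
}}

```text
time: 16.22
tool_pos: [0.5052, 0.4122, 0.0922]
eef_rot: [[-0.0, 1.0, 0.002], [1.0, 0.0, 0.001], [0.001, 0.002, -1.0]]
force: [-0.5, -0.0, -2.0]
opening: 0.38
grip_force: 59.9
```

```bash
python3 - <<'E'
from h import *
s=ctrl.get_state(); print(s['time'],s['tool_pos'].round(4),s['eef_rot'].round(4)[:,2],s['force'])
z=.2288+.09-.0648
f=px2w('w8',328,320,z);l=px2w('w8',270,370,z);r=px2w('w8',386,370,z);print('in hand y off',f[1]-.01685-.2797,'x',(l+r)[0]/2-.5024,'dia',r[0]-l[0])
snap('wrist','w9'); crop('w9',250,180,410,300,5,'c9')
E
```

```text
16.2167 [0.5052 0.4122 0.0922] [ 0.0018  0.0015 -1.    ] [-0.5002083  -0.02670978 -2.04653977]
in hand y off -0.00023956477987013836 x 0.0010368866643007957 dia 0.03302034940307991
```

View pics/c9.png

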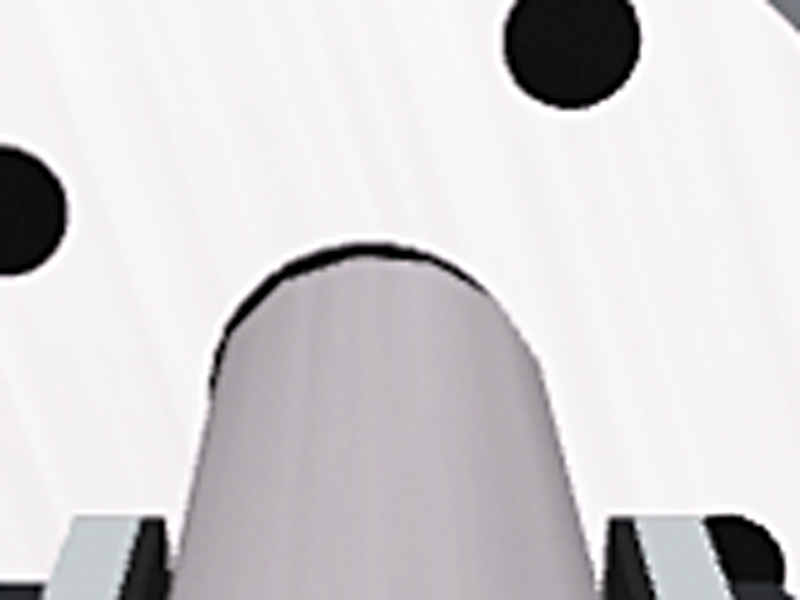

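The crop shows only a thin sliver of bore at the far-left edge of the foot, around crop (300,262). That means it's about 1 mm off with the foot still about 11 mm up. I'll shift it slightly and lower it.

Request:
{"name": "arm_command", "arguments": {
  "motion": [
    [[-0.04,-0.04,0.1,0,0,0,28],[0,0,0.1,0,0,0,28],[0,0,0.1,0,0,0,28],[0,0,0.04,0,0,0,28],[0,0,0,0,0,0,28],[0,0,0,0,0,0,28],[0,0,0,0,0,0,28],[0,0,0,0,0,0,28]]
  ]
}}

```text
time: 16.93
tool_pos: [0.5031, 0.4104, 0.0809]
eef_rot: [[-0.0, 1.0, -0.0], [1.0, 0.0, 0.0], [0.0, -0.0, -1.0]]
force: [-2.5, -1.4, 6.3]
opening: 0.385
grip_force: 60.4
```

It has seated at z = 0.0809, as expected. I'll release and lift.

Request:
{"name": "arm_command", "arguments": {
  "motion": [
    [[0,0,0,0,0,0,38],[0,0,0,0,0,0,42],[0,0,0,0,0,0,60],[0,0,0,0,0,0,85],[0,0,0,0,0,0,85],[0,0,-0.3,0,0,0,85],[0,0,-0.7,0,0,0,85],[0,0,-1,0,0,0,85],[0,0,-1,0,0,0,85],[0,0,-1,0,0,0,85],[0,0,-1,0,0,0,85],[0,0,-0.5,0,0,0,85]]
  ]
}}

```text
time: 17.93
tool_pos: [0.5043, 0.4113, 0.2508]
eef_rot: [[-0.0, 1.0, 0.004], [1.0, 0.0, 0.004], [0.004, 0.004, -1.0]]
force: [-0.5, 0.8, -0.4]
opening: 0.993
grip_force: 0.0
```

```bash
python3 - <<'E'
from h import *
s=ctrl.get_state(); print(s['time'],s['tool_pos'].round(4))
snap('wrist','w10'); bores('w10',.106)
im=cv2.imread('pics/w10.png').min(2); cs,_=cv2.findContours((im>150).astype('uint8'),0,1)
for c in cs:
    if cv2.contourArea(c)>3000: e,a,_=cv2.fitEllipse(c); print('white',np.round(e),np.round(a),px2w('w10',*e,.016))
E
```

```text
17.9333 [0.5043 0.4113 0.2508]
ell [323.1 224.6] [36.9 37.7] w [0.5033 0.4108 0.106 ]
ell [347.9 157.2] [13.9 14.1] w [0.5196 0.4563 0.106 ]
white [417. 372.] [ 91. 110.] [0.5982283 0.2319458 0.016    ]
white [325. 197.] [125. 128.] [0.50446562 0.41338543 0.016     ]
```

The medium pipe's ring measures (0.5033,0.4108) against a bore at (0.5045,0.4109), which is fine. Next is the thin pipe.

Request:
{"name": "arm_command", "arguments": {
  "motion": [
    [[-0.6,-0.13,0,0,0,0,85],[-1,-0.13,0,0,0,0,85],[-1,-0.13,0,0,0,0,85],[-1,-0.13,0,0,0,0,85],[-1,-0.13,0,0,0,0,85],[-1,-0.13,0,0,0,0,85],[-1,-0.13,0,0,0,0,85],[-1,-0.13,0,0,0,0,85],[-1,-0.13,0,0,0,0,85],[-0.7,-0.13,0,0,0,0,85],[-0.37,0,0,0,0,0,85],[0,0,0,0,0,0,85]]
  ]
}}

```text
time: 18.98
tool_pos: [0.4641, 0.1186, 0.246]
eef_rot: [[0.003, 1.0, 0.001], [1.0, -0.003, -0.0], [-0.0, 0.001, -1.0]]
force: [1.4, 0.4, 0.7]
opening: 0.992
grip_force: 0.0
```

Request:
{"name": "arm_command", "arguments": {
  "motion": [
    [[0,0,0,0,0,0,85],[0,0,0,0,0,0,85],[0,0,0,0,0,0,85],[0,0,0,0,0,0,85]]
  ]
}}

```text
time: 19.32
tool_pos: [0.4644, 0.1212, 0.2455]
eef_rot: [[-0.002, 1.0, -0.0], [1.0, 0.002, 0.0], [0.0, -0.0, -1.0]]
force: [-0.5, -0.3, -0.0]
opening: 0.994
grip_force: 0.0
```

```bash
python3 - <<'E'
from h import *
s=ctrl.get_state(); print(s['time'],s['tool_pos'].round(4),s['eef_rot'].round(4)[:,2])
snap('wrist','w11'); bores('w11',.126); crop('w11',200,120,460,315,3,'c11')
E
```

```text
19.3167 [0.4644 0.1212 0.2455] [-1.e-04  2.e-04 -1.e+00]
ell [328.7 235.5] [23. 24.] w [0.4663 0.1199 0.126 ]
ell [327.8 194.4] [80.2 86.6] w [0.4657 0.1457 0.126 ]
ell [494.3 153. ] [13.7 15.1] w [0.5654 0.1714 0.126 ]
ell [456.2  70.2] [14.4 16.2] w [0.5389 0.2181 0.126 ]
ell [296.9  71.4] [25.6 26.8] w [0.4481 0.2165 0.126 ]
ell [561.2  82.9] [54.9 62. ] w [0.6027 0.2132 0.126 ]
ell [538.7  25.1] [14.2 16.2] w [0.5857 0.2447 0.126 ]
```

View pics/c11.png

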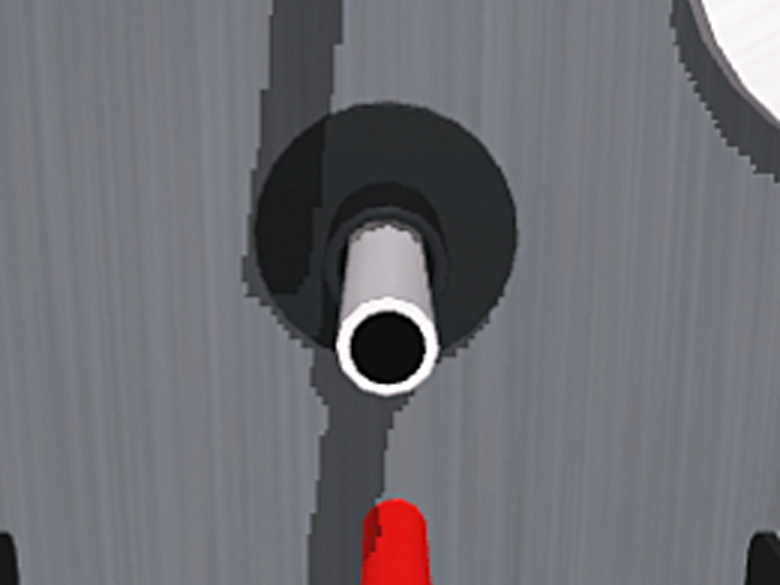

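The crop shows the grey thin pipe standing in the black stand, with its ring at crop (387,347), full (329,235.5), giving (0.466,0.120). It stands nearly upright, and the red look-alike is well below it. I'll go down around the grey one.

Request:
{"name": "arm_command", "arguments": {
  "motion": [
    [[-0.04,0.04,0.5,0,0,0,85],[0,0,1,0,0,0,85],[0,0,1,0,0,0,85],[0,0,1,0,0,0,70],[0,0,0.8,0,0,0,60],[0,0,0.4,0,0,0,50],[0,0,0.2,0,0,0,50],[0,0,0,0,0,0,50],[0,0,0,0,0,0,50],[0,0,0,0,0,0,50],[0,0,0,0,0,0,50],[0,0,0,0,0,0,50]]
  ]
}}

```text
time: 20.37
tool_pos: [0.4663, 0.1193, 0.0996]
eef_rot: [[-0.0, 1.0, 0.002], [1.0, 0.0, 0.001], [0.001, 0.002, -1.0]]
force: [0.4, 0.1, -0.1]
opening: 0.583
grip_force: 0.0
```

```bash
python3 - <<'E'
from h import *
s=ctrl.get_state(); print(s['time'],s['tool_pos'].round(4),s['eef_rot'].round(4)[:,2])
snap('wrist','w12'); im=cv2.imread('pics/w12.png').min(2)
for v in (330,340,350,360,370): print(v,[ (int(a),int(b)) for a,b in (lambda x:[(g[0],g[-1]) for g in np.split(x,np.where(np.diff(x)>1)[0]+1) if len(g)>1])(np.where(im[v]>150)[0])])
c=np.where(im[:,327]>150)[0]; print(c.min(),c.max()); print(px2w('w12',327,c.min(),.126))
E
```

```text
20.3667 [0.4663 0.1193 0.0996] [ 1.9e-03  5.0e-04 -1.0e+00]
330 [(216, 232), (295, 351), (421, 437)]
340 [(226, 232), (294, 352), (421, 428)]
350 [(292, 313), (335, 352)]
360 [(290, 299), (349, 358)]
370 [(288, 295), (353, 360), (601, 621)]
251 402
[0.46697283 0.15599661 0.126     ]
```

The pads are centred at column 326.5 and the pipe at 324, so it's about 0.7 mm off. I'll shift slightly and close gently.

Request:
{"name": "arm_command", "arguments": {
  "motion": [
    [[0,-0.02,0,0,0,0,40],[0,0,0,0,0,0,34],[0,0,0,0,0,0,30],[0,0,0,0,0,0,27],[0,0,0,0,0,0,24],[0,0,0,0,0,0,22],[0,0,0,0,0,0,17],[0,0,0,0,0,0,15],[0,0,0,0,0,0,15],[0,0,0,0,0,0,15]]
  ]
}}

```text
time: 21.25
tool_pos: [0.4651, 0.1191, 0.0988]
eef_rot: [[-0.0, 1.0, 0.001], [1.0, 0.0, 0.0], [0.0, 0.001, -1.0]]
force: [-0.1, -0.1, 1.4]
opening: 0.238
grip_force: 58.5
```

Request:
{"name": "arm_command", "arguments": {
  "motion": [
    [[0,0,-0.1,0,0,0,15],[0,0,-0.1,0,0,0,15],[0,0,-0.15,0,0,0,15],[0,0,-0.15,0,0,0,15],[0,0,-0.2,0,0,0,15],[0,0,-0.2,0,0,0,15],[0,0,-0.2,0,0,0,15],[0,0,-0.2,0,0,0,15],[0,0,-0.2,0,0,0,15],[0,0,-0.25,0,0,0,15],[0,0,-0.3,0,0,0,15],[0,0,-0.3,0,0,0,15]]
  ]
}}

```text
time: 22.25
tool_pos: [0.4648, 0.1191, 0.17]
eef_rot: [[-0.0, 1.0, -0.0], [1.0, 0.0, -0.0], [-0.0, -0.0, -1.0]]
force: [0.7, -0.1, -1.0]
opening: 0.238
grip_force: 58.6
```

```bash
python3 - <<'E'
from h import *
s=ctrl.get_state(); print(s['time'],s['tool_pos'].round(4),s['force'].round(1))
snap('side','s13'); crop('side0',270,220,370,345,4,'a'); crop('s13',270,220,370,345,4,'b')
cv2.imwrite('pics/c13.png',np.hstack([cv2.imread('pics/a.png'),cv2.imread('pics/b.png')]))
E
```

```text
22.25 [0.4648 0.1191 0.17  ] [ 0.7 -0.1 -1. ]
```

View pics/c13.png

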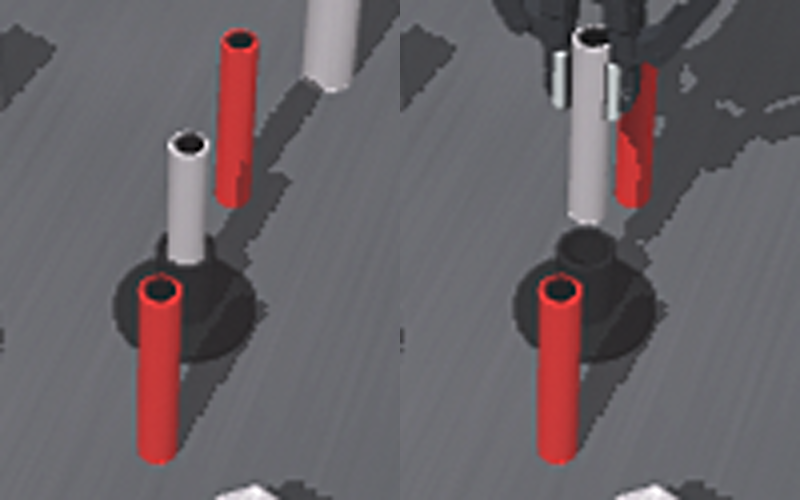

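The pipe is clear and the stand is upright in the same place (right half, rim at crop (586,245)). I'll lift, then carry it just past the small flange so the wrist camera, which looks ahead, sees the bore.

Request:
{"name": "arm_command", "arguments": {
  "motion": [
    [[0,0,-0.5,0,0,0,15],[0,0,-1,0,0,0,15],[0,0,-1,0,0,0,15],[0,0,-0.8,0,0,0,15],[-0.5,0.3,0,0,0,0,15],[-0.9,0.3,0,0,0,0,15],[-0.9,0.3,0,0,0,0,15],[-0.9,0.3,0,0,0,0,15],[-0.9,0.3,0,0,0,0,15],[-0.9,0.3,0,0,0,0,15],[-0.9,0.3,0,0,0,0,15],[-0.9,0.3,0,0,0,0,15]]
  ]
}}

```text
time: 23.3
tool_pos: [0.5371, -0.0863, 0.2684]
eef_rot: [[-0.0, 1.0, 0.0], [1.0, 0.0, 0.0], [0.0, 0.0, -1.0]]
force: [0.3, 0.2, -1.4]
opening: 0.235
grip_force: 58.8
```

Request:
{"name": "arm_command", "arguments": {
  "motion": [
    [[-0.9,0.3,0,0,0,0,15],[-0.9,0.3,0,0,0,0,15],[-0.9,0.3,0,0,0,0,15],[-0.9,0.3,0,0,0,0,15],[-0.9,0.3,0,0,0,0,15],[-0.9,0.3,0,0,0,0,15],[-0.9,0.3,0,0,0,0,15],[-0.9,0.3,0,0,0,0,15],[-0.8,0.2,0,0,0,0,15],[-0.5,0,0,0,0,0,15],[0,0,0,0,0,0,15],[0,0,0,0,0,0,15]]
  ]
}}

```text
time: 24.3
tool_pos: [0.6144, -0.3402, 0.2677]
eef_rot: [[0.001, 1.0, -0.001], [1.0, -0.001, 0.001], [0.001, -0.001, -1.0]]
force: [-0.6, 0.0, -0.7]
opening: 0.232
grip_force: 58.8
```

Request:
{"name": "arm_command", "arguments": {
  "motion": [
    [[0,0,0,0,0,0,15],[0,0,0,0,0,0,15],[0,0,0,0,0,0,15],[0,0,0,0,0,0,15]]
  ]
}}

```text
time: 24.63
tool_pos: [0.615, -0.3389, 0.2685]
eef_rot: [[-0.001, 1.0, 0.0], [1.0, 0.001, -0.0], [-0.0, 0.0, -1.0]]
force: [-0.3, -0.8, -0.8]
opening: 0.235
grip_force: 58.8
```

```bash
python3 - <<'E'
from h import *
s=ctrl.get_state(); print(s['time'],s['tool_pos'].round(4),s['eef_rot'].round(4)[:,2],s['opening'],s['grip_force'])
snap('wrist','w14'); bores('w14')
im=cv2.imread('pics/w14.png').min(2)
c=[v for v in range(230,430) if im[v,326]>200]; print(c[:3],c[-3:])
for v in (300,330,350): print(v,np.where(im[v,250:400]>140)[0][[0,-1]]+250)
E
```

```text
24.6333 [ 0.615  -0.3389  0.2685] [ 3.e-04 -0.e+00 -1.e+00] 0.23468091107940253 58.83112549781799
ell [343.  106.5] [13.7 14.3] w [ 0.6303 -0.2596  0.016 ]
ell [293.2  89.8] [13.8 14.4] w [ 0.5863 -0.2453  0.016 ]
ell [326.3  72.4] [22.6 23.3] w [ 0.6155 -0.2306  0.016 ]
ell [359.6  54.8] [14.1 15.6] w [ 0.6443 -0.2158  0.016 ]
ell [309.   37.5] [14.3 15.3] w [ 0.6005 -0.2016  0.016 ]
[341, 342, 343] [401, 402, 403]
300 [277 377]
330 [279 376]
350 [294 359]
```

The small bore fits at (0.6155,-0.2306), confirmed by the mean of its four bolt holes. I'll move over it and down.

Request:
{"name": "arm_command", "arguments": {
  "motion": [
    [[0.5,0,0,0,0,0,15],[1,0,0,0,0,0,15],[1,0,0,0,0,0,15],[0.7,0,0,0,0,0,15],[0.3,0,0,0,0,0,15],[0.1,0,0.5,0,0,0,15],[0,0,1,0,0,0,15],[0,0,1,0,0,0,15],[0,0,1,0,0,0,15],[0,0,0.8,0,0,0,15],[0,0,0.4,0,0,0,15],[0,0,0.2,0,0,0,15]]
  ]
}}

```text
time: 25.68
tool_pos: [0.6135, -0.2313, 0.119]
eef_rot: [[-0.0, 1.0, -0.003], [1.0, 0.0, 0.001], [0.001, -0.003, -1.0]]
force: [-1.0, -0.8, -0.9]
opening: 0.236
grip_force: 58.8
```

Request:
{"name": "arm_command", "arguments": {
  "motion": [
    [[0,0,0,0,0,0,15],[0,0,0,0,0,0,15],[0,0,0,0,0,0,15],[0,0,0,0,0,0,15],[0,0,0,0,0,0,15]]
  ]
}}

```text
time: 26.1
tool_pos: [0.6157, -0.2323, 0.1226]
eef_rot: [[-0.0, 1.0, 0.002], [1.0, 0.0, -0.001], [-0.001, 0.002, -1.0]]
force: [0.1, -0.1, -0.2]
opening: 0.23
grip_force: 58.8
```

```bash
python3 - <<'E'
from h import *
s=ctrl.get_state(); print(s['time'],s['tool_pos'].round(4),s['eef_rot'].round(4)[:,2],s['opening'],s['force'].round(1))
z=.2685+.0272; f=px2w('w14',326,341,z); l=px2w('w14',294,350,z); r=px2w('w14',359,350,z)
print('top: y off',f[1]-.01065+.3389,'x off',(l+r)[0]/2-.615)
snap('wrist','w15'); bores('w15',lo=30)
# where the foot rim should show on the image vs. bore rim: far (+y) edge at column of the axis
t=s['tool_pos']
print('foot far edge px',w2px('w15',[t[0],t[1]+.01065,t[2]-.0928]),'bore far edge px',w2px('w15',[.6152,-.2306+.01065,.016]))
im=cv2.imread('pics/w15.png').max(2); p=w2px('w15',[.6152,-.22,.016]).astype(int)
print(im[p[1]-10:p[1]+12,p[0]-24:p[0]+25:4])
E
```

```text
26.1 [ 0.6157 -0.2323  0.1226] [ 2.2e-03 -8.0e-04 -1.0e+00] 0.23007016484153875 [ 0.1 -0.1 -0.2]
top: y off 0.0005424565339638976 x off 0.0005736583471087631
ell [275.8 260.4] [20.2 21.3] w [ 0.5862 -0.2455  0.016 ]
ell [327.4 244.6] [36.8 47.1] w [ 0.6171 -0.2356  0.016 ]
ell [374.3 212.4] [21.3 22.3] w [ 0.6443 -0.2161  0.016 ]
ell [298.3 187.9] [22.2 22.5] w [ 0.6005 -0.2017  0.016 ]
foot far edge px [325.01141898 227.85865666] bore far edge px [324.11416839 218.94813061]
[[249 248 246 245 249 249 247 246 248 248 248 248 248]
 [249 247 247 246 249 249 247 247 249 248 248 248 248]
 [249 247 246 246 249 249 247 248 249 248 248 248 248]
 [249 246 246 246 249 249 246 248 249 248 248 248 248]
 [249 246 247 246 249 249 246 248 248 248 248 248 248]
 [249 246 246 247 249 249 246 248 248 248 248 248 247]
 [249 245 246 247 249 248 246 248 248 248 247 248 247]
 [249 245 246 246 249 248 246 248 248 248 247 248 247]
 [249 246 245 247 249 249 248 249 248 248 247 248 247]
 [248 246 245 247 249 254 255 255 249 248 247 248 247]
 [248 246 245 248 253 255 205 251 254 248 247 248 247]
 [248 246 246 249 255 125  57 105 255 249 247 248 247]
 [247 246 245 251 181   0   2   0 149 252 247 247 246]
 [247 247 246 255  19  12  15  13   7 255 247 247 246]
 [247 247 246 251   0  16  18  16   8 230 247 247 246]
 [246 247 247 137  15  17  17  17  15  71 248 247 246]
 [245 247 249  24  15  18  16  15  16   0 252 247 246]
 [245 247 254   0  18  16  11   0  12   9 255 247 246]
 [245 246 255  11  17  12   0 122   0  12 255 247 247]
 [245 246 247  16  16   0 169 197 136   1 161 247 247]
 [245 246 209  18   9 182 197 198 193  80 105 247 247]
 [245 246 117  17   0 195 191 193 196 186  23 247 247]]
```

The bore's dark crescent shows the foot about 2 mm to the +x side (column 328, bore column 324). I'll correct part of that, lower to about 5 mm above the face, and measure again.

Request:
{"name": "arm_command", "arguments": {
  "motion": [
    [[0.03,-0.05,0.1,0,0,0,15],[0,0,0.1,0,0,0,15],[0,0,0.1,0,0,0,15],[0,0,0,0,0,0,15],[0,0,0,0,0,0,15],[0,0,0,0,0,0,15],[0,0,0,0,0,0,15],[0,0,0,0,0,0,15],[0,0,0,0,0,0,15],[0,0,0,0,0,0,15]]
  ]
}}

```text
time: 26.98
tool_pos: [0.6135, -0.231, 0.1122]
eef_rot: [[-0.0, 1.0, 0.0], [1.0, 0.0, -0.0], [-0.0, 0.0, -1.0]]
force: [-0.9, -0.2, -1.9]
opening: 0.233
grip_force: 58.8
```

```bash
python3 - <<'E'
from h import *
s=ctrl.get_state(); t=s['tool_pos'];print(s['time'],t.round(4),s['eef_rot'].round(4)[:,2],s['force'].round(1))
snap('wrist','w16'); bores('w16',lo=30); f=t[2]-.0928
print('foot z',f,'pred foot far',w2px('w16',[t[0],t[1]+.01065,f]),'bore far',w2px('w16',[.6152,-.2306+.01065,.016]))
im=cv2.imread('pics/w16.png').max(2); p=w2px('w16',[.6152,-.22,.016]).astype(int); print(p)
print(im[p[1]-4:p[1]+20,p[0]-30:p[0]+31:3])
E
```

```text
26.9833 [ 0.6135 -0.231   0.1122] [ 2.e-04 -1.e-04 -1.e+00] [-0.9 -0.2 -1.9]
ell [267.2 304.2] [14.1 21.1] w [ 0.5789 -0.2681  0.016 ]
ell [278.2 268.5] [21.  22.3] w [ 0.5862 -0.2455  0.016 ]
ell [380.7 218.9] [22.1 23.4] w [ 0.6443 -0.2161  0.016 ]
ell [301.8 193.4] [23.2 23.5] w [ 0.6006 -0.2017  0.016 ]
foot z 0.019401607941523194 pred foot far [325.39875255 227.98805584] bore far [328.51370035 225.64514021]
[328 225]
[[248 249 249 246 247 245 247 248 249 248 246 247 248 248 248 248 247 248
  248 247 247]
 [249 249 249 246 247 245 246 249 249 248 246 247 248 248 247 248 247 247
  248 246 247]
 [249 249 248 245 247 245 247 249 249 247 246 247 248 248 247 248 247 247
  247 246 247]
 [248 249 248 245 247 245 247 249 249 249 249 250 249 248 247 248 247 247
  247 246 247]
 [249 248 247 245 246 245 247 249 252 255 255 255 255 249 247 248 247 247
  247 246 248]
 [249 249 247 246 246 246 248 250 255 197 130 162 255 254 248 247 247 248
  247 246 248]
 [248 249 247 246 246 246 249 255 166  40  93   2 131 255 250 247 247 248
  247 246 248]
 [249 248 247 246 245 246 251 240  60 173 191 148  
[... 762 characters left out ...]
6 246 250 162 177 184 185 188 191 192 191 188 183 175 253 247
  246 247 247]
 [248 245 246 245 235 164 178 185 186 189 190 192 189 188 183 178 150 247
  247 247 246]
 [248 245 246 246 219 165 180 185 184 189 189 192 191 188 183 173   9 248
  247 247 247]
 [248 244 246 246 200 166 178 184 186 189 191 192 191 186 184 172   0 248
  247 247 247]
 [248 245 246 246 161 167 177 184 185 189 191 192 191 187 183 171   0 250
  247 247 246]
 [248 245 246 247 153 169 179 183 186 189 191 192 190 188 184 171  33 251
  247 247 246]
 [247 245 246 248 146 168 180 184 185 189 191 193 191 187 183 170  73 252
  247 247 246]
 [247 245 246 250 144 168 180 183 186 188 190 193 190 188 184 172  84 253
  247 247 246]]
```

A dark sliver of about 3 px now shows on the right, and the foot is 3.4 mm up. I'll shift +0.7 mm in x and set it down.

Request:
{"name": "arm_command", "arguments": {
  "motion": [
    [[0,0.025,0.05,0,0,0,15],[0,0,0.05,0,0,0,15],[0,0,0.03,0,0,0,15],[0,0,0,0,0,0,15],[0,0,0,0,0,0,15],[0,0,0,0,0,0,15],[0,0,0,0,0,0,15],[0,0,0,0,0,0,15]]
  ]
}}

```text
time: 27.7
tool_pos: [0.6144, -0.2311, 0.1088]
eef_rot: [[-0.0, 1.0, 0.001], [1.0, 0.0, -0.0], [-0.0, 0.001, -1.0]]
force: [-1.5, 0.2, 6.1]
opening: 0.228
grip_force: 59.2
```

```bash
python3 - <<'E'
from h import *
s=ctrl.get_state(); t=s['tool_pos'];print(s['time'],t.round(4),s['eef_rot'].round(4)[:,2],s['force'].round(1))
snap('wrist','w17'); im=cv2.imread('pics/w17.png').max(2); p=w2px('w17',[.6152,-.22,.016]).astype(int); print(p)
print(im[p[1]-4:p[1]+24:2,p[0]-30:p[0]+31:3])
E
```

```text
27.7 [ 0.6144 -0.2311  0.1088] [ 8.e-04 -3.e-04 -1.e+00] [-1.5  0.2  6.1]
[326 227]
[[248 249 249 246 246 245 247 249 249 248 246 246 248 248 247 248 247 247
  247 247 247]
 [248 248 248 245 247 245 247 249 249 247 246 247 248 248 247 248 247 247
  248 246 247]
 [248 249 247 246 245 245 247 249 251 255 238 229 254 249 247 248 247 247
  247 246 247]
 [248 248 246 246 245 246 249 253 203 178 188 189 187 225 250 247 247 248
  247 246 248]
 [249 248 245 246 245 247 250 182 183 187 191 192 190 188 193 249 247 248
  246 246 248]
 [248 247 244 246 246 253 129 181 183 187 189 192 192 190 183 248 247 247
  247 246 247]
 [248 247 244 246 246 238 170 181 184 188 189 192 193 191 184 173 252 247
  246 247 247]
 [248 247 245 246 252 136 171 183 185 188 190 192 192 191 184 176 216 247
  245 247 247]
 [248 246 246 246 242 160 171 181 184 186 189 191 192 188 186 178 187 247
  246 248 247]
 [248 244 246 246 192 162 172 183 184 186 190 192 191 191 184 180 159 249
  246 247 246]
 [248 245 246 246 190 162 173 182 185 187 189 191 191 191 185 180 162 250
  247 247 247]
 [247 245 246 246 158 162 176 181 185 187 189 192 192 191 187 181 164 248
  247 247 246]
 [246 245 246 246 190 163 175 181 185 187 190 192 192 190 186 184 168 243
  247 247 246]
 [245 246 245 247 143 164 176 182 185 187 190 192 192 190 186 183 167 244
  247 247 246]]
```

The pipe is in contact at z = 0.1088, as expected, and no bore shows around the foot. I'll release and lift straight up, clear of the pipe.

Request:
{"name": "arm_command", "arguments": {
  "motion": [
    [[0,0,0,0,0,0,23],[0,0,0,0,0,0,26],[0,0,0,0,0,0,30],[0,0,0,0,0,0,45],[0,0,0,0,0,0,60],[0,0,0,0,0,0,60],[0,0,-0.3,0,0,0,60],[0,0,-0.7,0,0,0,60],[0,0,-1,0,0,0,60],[0,0,-1,0,0,0,60],[0,0,-1,0,0,0,60],[0,0,-0.5,0,0,0,60]]
  ]
}}

```text
time: 28.75
tool_pos: [0.6154, -0.2315, 0.2483]
eef_rot: [[-0.0, 1.0, 0.005], [1.0, 0.0, -0.002], [-0.002, 0.005, -1.0]]
force: [1.1, 0.5, 0.1]
opening: 0.703
grip_force: 0.0
```

Request:
{"name": "arm_command", "arguments": {
  "motion": [
    [[0,0,0,0,0,0,60],[0,0,0,0,0,0,60],[0,0,0,0,0,0,60],[0,0,0,0,0,0,60],[0,0,0,0,0,0,60]]
  ]
}}

```text
time: 29.17
tool_pos: [0.6133, -0.2307, 0.2416]
eef_rot: [[-0.0, 1.0, -0.002], [1.0, 0.0, 0.001], [0.001, -0.002, -1.0]]
force: [-0.5, -0.7, 0.2]
opening: 0.705
grip_force: 0.0
```

```bash
python3 - <<'E'
from h import *
s=ctrl.get_state(); print(s['time'],s['tool_pos'].round(4),s['force'].round(1))
snap('wrist','w18'); print('thin'); bores('w18',.136,lo=80); print('bolts'); bores('w18',.016,lo=80)
snap('side','s18')
a=cv2.imread('pics/s13.png').astype(int);b=cv2.imread('pics/s18.png').astype(int);c=cv2.imread('pics/side0.png').astype(int)
for n,(u0,v0,u1,v1) in {'stand+reds':(295,225,340,340),'stand foot':(298,275,334,312),'hex':(318,338,346,380),'square':(245,216,272,256),'angle':(384,178,408,212)}.items():
    print(n,'changed px vs start',int((abs(b-c).max(2)[v0:v1,u0:u1]>40).sum()))
for n,P in {'large':([.625,.216],.086,.048),'med':([.5045,.411],.106,.034)}.items():
    print(n,'pipe top expected side px',w2px('s18',[*P[0],P[1]]))
im=b.max(2).astype('uint8'); cs,_=cv2.findContours((im<50).astype('uint8'),cv2.RETR_LIST,1)
for k in cs:
    e=k.reshape(-1,2).mean(0)
    if 20<cv2.contourArea(k)<1500 and 200<e[0]<300 and 240<e[1]<430 and len(k)>6: print(np.round(cv2.fitEllipse(k)[0],1),cv2.contourArea(k))
E
```

```text
29.1667 [ 0.6133 -0.2307  0.2416] [-0.5 -0.7  0.2]
thin
ell [330.1 239.3] [24.2 25. ] w [ 0.6158 -0.2303  0.136 ]
ell [295.9 216.8] [13.4 13.7] w [ 0.5959 -0.2167  0.136 ]
ell [362.6 183.6] [14.  14.1] w [ 0.6342 -0.1973  0.136 ]
ell [311.7 166.8] [13.9 14.2] w [ 0.6054 -0.1879  0.136 ]
bolts
ell [330.1 239.3] [24.2 25. ] w [ 0.6165 -0.266   0.016 ]
ell [295.9 216.8] [13.4 13.7] w [ 0.5864 -0.2454  0.016 ]
ell [362.6 183.6] [14.  14.1] w [ 0.6445 -0.216   0.016 ]
ell [311.7 166.8] [13.9 14.2] w [ 0.6008 -0.2016  0.016 ]
stand+reds changed px vs start 330
stand foot changed px vs start 110
hex changed px vs start 0
square changed px vs start 0
angle changed px vs start 0
large pipe top expected side px [228.17860058 281.03707231]
med pipe top expected side px [237.82886142 368.76485395]
[257.6 415.3] 21.5
[223.  413.5] 25.0
[262.  384.6] 21.5
[239.3 369.6] 95.0
[239.4 369.5] 125.0
[227.4 283. ] 77.0
[228.7 281.9] 169.5
```

All three pipes are where they should be:
- **Thin pipe:** top at (0.6158,-0.2303), against a bore at (0.6155,-0.2306).
- **Thick and medium pipes:** the side view shows both within 1–2 px of where they should appear.
- **Hex bar, square tube and angle iron:** unchanged.

I'll hand in.

```bash
python3 -c "
from plant import ctrl
print(ctrl.finish_job())"
```

```text
the job is handed in; nothing more can be done
None
```

I stood all three pipes on their matching flanges in the order asked, centred to about 1 mm by my measurements; the stand is still upright in its place, the other parts are untouched, and the job was handed in at about 29 s of the 112 s allowed.

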